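# Strip the grey-capped battery terminal

## Task

Take the grey-capped terminal apart in the reverse order of its assembly: first lift the grey rubber cover off its post and stand it on the blue mat, open end down. Then lift the steel hold-down bracket off the same post and stand it on its two feet on the blue mat too, beside the cover. Leave the red-capped terminal as it is.

Things in the scene. Friction and masses are not known exactly. Their poses are not given: they have to be found in the camera images.
- grey_cover: Grey rubber cap, an upside-down cup, 36 mm outside diameter, 40 mm high plus a 2 mm nub; bore 24 mm, 34 mm deep; 40 g. Origin: centre of its open lower rim, z up. It starts hung loosely on a fixed 16 mm brass post (top 87 mm above the bench), rim 53 mm above the bench, 2 mm above the bracket's plate. Lifts straight off; clear once raised 40 mm.
- grey_bracket: Steel bracket under it: plate 110 (x) x 34 (y) x 6 mm, a foot 24 mm deep at each end; 200 g. Origin: centre, at the feet's lower ends; plate 24 to 30 mm above. Starts with its 23 mm hole round the post, on a fixed block 88 x 30 x 45 mm high, origin 21 mm above the bench. Post then tops the plate by 36 mm: grip the long edges astride it, lift 45 mm to clear.
- mat: Blue flat parts mat fixed to the bench, 150 mm (x) by 210 mm (y), 4 mm thick, empty at the start. Origin: centre of its underside, on the bench; z up. Room for the cover on one half of its y and the bracket, laid along x, on the other.
- red_cover: Red rubber cover on the other terminal, same sizes and origin as the grey one, over an alike post, block and bracket. A bystander to be left in place; its top is 95 mm above the bench.
Mind the look-alikes: they are no part of the job. What is shaped like the grey_bracket but brown is not meant. There is more than one size of the grey_cover; the one meant has the size given above.

How it is judged:
On the way:
1. the grey cover stands released on the mat while the grey terminal's bracket is still on its post (x of grey_cover in the frame of mat between -0.075 and 0.075 m and y of grey_cover in the frame of mat between -0.105 and 0.105 m and z of grey_cover in the frame of mat between -0.002 and 0.014 m and angle between grey_cover's own z axis and vertical below 0.18 rad and linear speed of grey_cover below 0.02 m/s and contact force between the fingers and grey_cover below 0.1 N and distance of grey_bracket from where it was at the start of the episode below 0.02 m), for 0.2 s.
At the end, for the whole second after the job is handed in: The grey cover stands open end down and the steel bracket from the same post stands on its feet, both directly on the blue mat (origin within the mat's outline, lower end within 10 mm of its surface, tilted less than 10 degrees), released and at rest. The red cover is within 15 mm of its start (x of grey_cover in the frame of mat between -0.075 and 0.075 m and y of grey_cover in the frame of mat between -0.105 and 0.105 m and z of grey_cover in the frame of mat between -0.002 and 0.014 m and angle between each of grey_cover, grey_bracket's own z axis and vertical below 0.18 rad and linear speed of each of grey_cover, grey_bracket below 0.02 m/s and contact force between the fingers and grey_cover below 0.1 N and x of grey_bracket in the frame of mat between -0.075 and 0.075 m and y of grey_bracket in the frame of mat between -0.105 and 0.105 m and z of grey_bracket in the frame of mat between -0.002 and 0.014 m and contact force between the fingers and grey_bracket below 0.1 N); the robot touches nothing.
It fails at once if the red cover is moved more than 15 mm (distance of red_cover from where it was at the start of the episode above 0.015 m).
It also fails if it takes over 64 s, if anything falls off the work surface, if the arm or the gripper's body presses on something with over 40 N, if the wrist force passes 120 N, or if a joint passes its speed limit or range.

## Robot

A 7-joint arm with a two-finger parallel gripper is mounted at the origin on the work surface. World frame = base frame: x ahead of the robot, y to its left, z up, the work surface at z = 0. Lengths are in m, angles in rad, forces in N, time in s.
With the tool pointing down it reaches from about 0.425 to 0.825 m from the base axis. Payload 3.6 kg.
Tool frame: the origin (TCP) lies midway between the tips of the shut fingers; the grasp point (between the pads) lies arm.hold_point_z behind it (arm.hold_point_z is the distance from the TCP to the grasp point, in m); z points along the fingers, y is the line along which they close (so a half turn about z gives the same grasp; the last joint's range is limited). The gripper opens to 93 mm and grips with 3 to 60 N. Pads are 15 mm wide; open, the fingers measure 128 mm over their backs; the gripper's body (75 mm by 188 mm) begins 65 mm behind the grasp point.
Start: joints at [1.282, 0.615, -0.013, 1.423, 0.008, 1.103, -0.04], TCP at [0.169, -0.628, 0.191] pointing down, gripper open.
Joint ranges: [-3.12, 3.12], [-0.3, 2.06], [-1.34, 1.32], [0.26, 2.42], [-1.36, 4.5], [0.01, 1.98], [-2.84, 2.84]. Speed limits (rad/s): [2.79, 2.79, 3.14, 3.14, 3.14, 3.14, 3.14].

## Interface

Orientations are given as [roll, pitch, yaw] about the fixed x, y, z axes, in that order (R = Rz(yaw) Ry(pitch) Rx(roll)).
In Python, from plant import arm, cams, models gives the robot as it stands.
- The arm moves only by the tool apply_moves, never from a script. Its argument "series" is a list of rows, each a list of 3 entries, a list of its own where there are three numbers: the shift along the tool's x, y, z in mm, then the turn about the tool's z in rad, then the finger opening in mm, from 0 to 93. In form: [[[tx, ty, tz], yaw, fingers], ...]. A call has 1 to 12 rows; each row is the pose to reach, as a shift and turn from the pose commanded when the call began, along the tool's axes at that moment; what a row does not reach only later rows make up. A row lasts 1/8 s, in which the tool goes at most 62.5 mm and 10.7 degrees, less where a joint would pass 70% of its speed; a pose out of reach is approached as far as the arm can. A call with a gripper value outside its range is refused whole. The fingers move at their own pace and stop on an object; "force" is the grip in N (left out, the last holds). Time passes only in rows, so rows that repeat a pose let the fingers close. It gives the time, the measured TCP pose, the force, the opening and the grip force at its end, in the units of the state.
- arm.sense(): the state, without advancing time (a new reading comes with each control period).
- cams.camera(name): name is "scene" or "side" or "wrist"; returns the picture (384x512x3 uint8, blue, green, red); there is no depth.
- cams.calibration(name): a dict with "mtx" (3x3 intrinsics, pixels), "camera_from_world" (4x4, takes a point from world to camera coordinates). Camera axes: x right, y up, looking along -z (the intrinsics and any distortion apply to the point x, -y, -z); pixel columns grow to the right and rows downward; lengths in m; the calibration is good to about 2 mm. The wrist camera is an equidistant fisheye: a pixel r from the principal point sees the ray r / f radians off the axis. A picture is of the moment at which its call begins: read the wrist's pose just before it. calibration takes no time and is no camera call; for the wrist camera it gives the pose at the moment of the call.
- arm.sign_off(): hands the job in; it is judged then, once.
Trained networks look in the newest picture that a camera, given by its name, has taken for a name from the list of things; names that differ only in an ending like _2 or _b are one class to them, and where a whole thing is asked for, a point or a joint stands for the part that bears it (a point fixed in the world has none). Each returns a list of dicts, best first, with "score" (0 to 1); they miss things now and then, are a little off and sometimes report something else, mostly with a low value. They report only what shows in the picture. A call takes as long as a camera call. They do not tell look-alikes from the thing itself.
- models.cut_out(name, camera): "pixels" (384x512 bool, what is visible of it) and "point" ([row, column] in pixels, amid what is visible of it).
The state is a dict: "clock": time; "joint_pos": joint angles; "joint_vel": joint speeds; "tau": joint torques, N m; "eef_pos": TCP position; "eef_rot": TCP orientation; "ft_force": force on the tool from outside, world axes, zero at the start; "ft_torque": the same for the moment, N m; "width": finger opening in m; "finger_force": force on a finger pad.
Only numpy, scipy, OpenCV 4.12 (cv2) and the standard library are available. Lean on these libraries where they do the work, as an engineer would, in place of code of your own. Each camera call takes 0.05 s, during which the arm holds its last target. There are 200 camera calls.

## Working session

There is one attempt and no reset: what is moved stays moved. The work goes in short steps, Python scripts to look and compute and a tool call to move; the robot and the scene stay as the last step left them, time stands still between calls to the robot, and variables do not carry over. Pictures are saved under pics/ and viewed, at most 11 in all, crops included, and the job is handed in when it is done.

Besides the shell and the picture viewer there is one more tool, called after "Request:" by a JSON object that holds its "name" and its "arguments", one argument or row to a line. apply_moves: Moves the arm, as the interface text tells. Its arguments: {"type":"object","properties":{"series":{"type":"array"},"force":{"type":"number"}},"required":["series"]}

```bash
mkdir -p pics; ls
python3 - <<'E'
from plant import arm,cams,models
import cv2,numpy as np
s=arm.sense();print(s['clock'],s['eef_pos'],s['eef_rot'],s['width'],arm.hold_point_z)
for c in ('scene','side'):
    im=cams.camera(c);cv2.imwrite(f'pics/{c}0.png',im)
    k=cams.calibration(c);print(c,np.round(k['mtx'],1).tolist(),np.round(k['camera_from_world'],4).tolist(),[x for x in k])
    for n in ('grey_cover','grey_bracket','mat','red_cover'):
        print(n,[(round(d['score'],2),np.round(d['point']).tolist(),int(d['pixels'].sum())) for d in models.cut_out(n,c)])
E
```

```text
pics
0.0 [ 0.16863935 -0.62684471  0.19019091] [-3.13901936e+00  5.44030110e-05  2.62899347e-01] 0.09331985256866296 0.0188
scene [[366.6, 0.0, 256.9], [0.0, 366.6, 186.9], [0.0, 0.0, 1.0]] [[-0.1558, 0.9878, 0.0044, 0.0764], [-0.8071, -0.1298, 0.576, 0.4131], [0.5695, 0.0861, 0.8174, -1.1042], [0.0, 0.0, 0.0, 1.0]] ['mtx', 'camera_from_world']
grey_cover [(0.73, [233.0, 252.0], 738), (0.56, [173.0, 264.0], 321)]
grey_bracket [(0.84, [187.0, 203.0], 766), (0.73, [191.0, 262.0], 543)]
mat [(0.66, [211.0, 372.0], 6062)]
red_cover [(0.79, [157.0, 133.0], 373)]
side [[384.5, 0.0, 249.8], [0.0, 384.5, 198.8], [0.0, 0.0, 1.0]] [[0.8268, -0.5623, 0.0154, -0.4483], [0.4031, 0.6114, 0.6809, -0.2583], [-0.3923, -0.5568, 0.7322, -0.607], [0.0, 0.0, 0.0, 1.0]] ['mtx', 'camera_from_world']
grey_cover [(0.96, [190.0, 237.0], 396), (0.95, [185.0, 285.0], 653)]
grey_bracket [(0.68, [199.0, 228.0], 672), (0.63, [253.0, 281.0], 928)]
mat [(0.77, [155.0, 187.0], 3463)]
red_cover []
```

View pics/scene0.png

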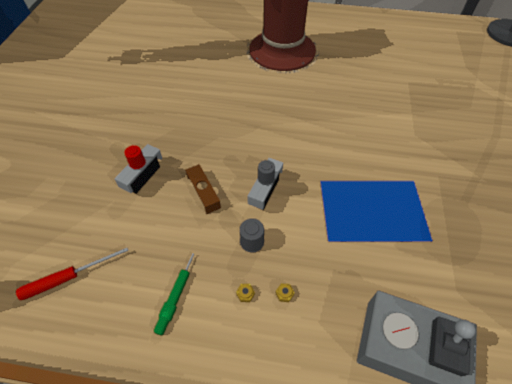

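View pics/side0.png

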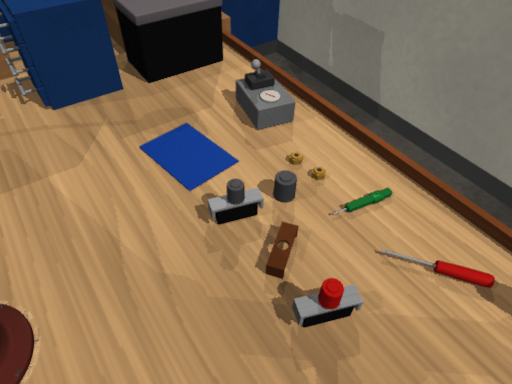

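The scene picture shows the grey terminal with its cover at about column 265, row 172. A larger loose grey look-alike stands at (252, 235), a brown bracket at (203, 187), the red terminal at (133, 157) and the mat at (375, 211). The side picture agrees: cover at (236, 190), bracket at (235, 203), mat at (188, 155). I'll fit models to the masks.

```bash
cat > h.py <<'E'
from plant import arm,cams,models
import cv2,numpy as np
from scipy.optimize import differential_evolution as DE
def proj(c,P):
    k=cams.calibration(c);T=np.array(k['camera_from_world']);q=P@T[:3,:3].T+T[:3,3];q=q*[1,-1,-1]
    q=q@np.array(k['mtx']).T;return q[:,:2]/q[:,2:]
def cyl(x,y,z0,z1,r):
    a=np.linspace(0,2*np.pi,40);return np.array([[x+r*np.cos(t),y+r*np.sin(t),z] for z in(z0,z1) for t in a])
def box(x,y,w,cx,lx,ly,z0,z1):
    P=np.array([[cx+i*lx/2,j*ly/2,z] for i in(-1,1) for j in(-1,1) for z in(z0,z1)])
    c,s=np.cos(w),np.sin(w);return np.c_[x+P[:,0]*c-P[:,1]*s,y+P[:,0]*s+P[:,1]*c,P[:,2]]
S=4
def ren(c,parts):
    m=np.zeros((384*S,512*S),np.uint8)
    for P in parts:
        cv2.fillConvexPoly(m,cv2.convexHull(((proj(c,P)+.5)*S).astype(np.int32)),255)
    return cv2.resize(m,(512,384),interpolation=cv2.INTER_AREA)/255.
def cover(p,z0=.053): return [cyl(p[0],p[1],z0,z0+.040,.018),cyl(p[0],p[1],z0,z0+.042,.005)]
def brk(p,z0=.021):
    return [box(*p,0,.110,.034,z0+.024,z0+.030)]+[box(*p,s*.050,.010,.034,z0,z0+.03) for s in(-1,1)]
def mat(p): return [box(*p,0,.150,.210,.0,.004)]
def fit(masks,f,b,excl=None):
    def cost(p):
        e=0
        for c,m in masks.items():
            r=ren(c,f(p)); k=1 if excl is None else ~excl[c]
            e+=np.abs((r-m)*k).sum()/m.sum()
        return e
    r=DE(cost,b,seed=1,popsize=12,maxiter=40,tol=1e-4);return np.round(r.x,4),round(r.fun,3)
def pick(name,c,pt):
    return min(models.cut_out(name,c),key=lambda d:np.hypot(*(np.array(d['point'])-pt)))['pixels']
E
cat > a.py <<'E'
from h import *
for c in('scene','side'): cams.camera(c)
C={'scene':pick('grey_cover','scene',(173,264)),'side':pick('grey_cover','side',(190,237))}
B={'scene':pick('grey_bracket','scene',(191,262)),'side':pick('grey_bracket','side',(199,228))}
M={c:pick('mat',c,q) for c,q in(('scene',(211,372)),('side',(155,187)))}
R={'scene':pick('red_cover','scene',(157,133))}
bb=[(.2,.9),(-.5,.5)]
p=fit(C,cover,bb);print('cover',p);x,y=p[0]
for c in C: print(c,fit({c:C[c]},cover,[(x-.05,x+.05),(y-.05,y+.05)]))
E_={c:cv2.dilate(C[c].astype(np.uint8),np.ones((3,3)))>0 for c in C}
print('brk',fit(B,brk,[(x-.02,x+.02),(y-.02,y+.02),(-1.6,1.6)],E_))
print('mat',fit(M,mat,bb+[(-.8,.8)]))
print('red',fit(R,cover,bb))
K={'scene':pick('grey_cover','scene',(233,252)),'side':pick('grey_cover','side',(185,285))}
print('loose',fit(K,lambda p:[cyl(p[0],p[1],0,.05,.021)],bb))
E
time python3 a.py
```

```text
cover (array([ 0.8186, -0.4352]), np.float64(2.0))
scene (array([ 0.8259, -0.4759]), np.float64(1.0))
side (array([ 0.8259, -0.4759]), np.float64(1.0))Traceback (most recent call last):
  File "a.py", line 11, in <module>
    print('brk',fit(B,brk,[(x-.02,x+.02),(y-.02,y+.02),(-1.6,1.6)],E_))
                ~~~^^^^^^^^^^^^^^^^^^^^^^^^^^^^^^^^^^^^^^^^^^^^^^^^^^^
  File "h.py", line 29, in fit
    r=DE(cost,b,seed=1,popsize=12,maxiter=40,tol=1e-4);return np.round(r.x,4),round(r.fun,3)
    return fun(*args, **kwargs)
    ret = solver.solve()
    next(self)
    ~~~~^^^^^^
    energy = self.func(parameters)
    return self.f(x, *self.args)
           ~~~~~~^^^^^^^^^^^^^^^
  File "h.py", line 26, in cost
    r=ren(c,f(p)); k=1 if excl is None else ~excl[c]
  File "h.py", line 16, in ren
    cv2.fillConvexPoly(m,cv2.convexHull(((proj(c,P)+.5)*S).astype(np.int32)),255)
                                          ~~~~^^^^^
  File "h.py", line 5, in proj
    k=cams.calibration(c);T=np.array(k['camera_from_world']);q=P@T[:3,:3].T+T[:3,3];q=q*[1,-1,-1]
ValueError: time passes only in moves, steps and waits

real	0m14.067s
user	0m10.900s
sys	0m8.312s
```

```bash
python3 - <<'E'
s=open('h.py').read()
s=s.replace("def proj(c,P):\n    k=cams.calibration(c);","from functools import cache\ncal=cache(cams.calibration)\ndef proj(c,P):\n    k=cal(c);")
s+='''
def ray(c,rc,z):
    k=cal(c);T=np.array(k['camera_from_world']);d=np.linalg.inv(np.array(k['mtx']))@[rc[1],rc[0],1]
    d=T[:3,:3].T@(d*[1,-1,-1]);o=-T[:3,:3].T@T[:3,3];return (o+d*(z-o[2])/d[2])[:2]
def near(c,m,z,w=.03):
    r,q=np.nonzero(m);x,y=ray(c,(r.mean(),q.mean()),z);return [(x-w,x+w),(y-w,y+w)]
'''
open('h.py','w').write(s)
a=open('a.py').read()
a=a.replace("fit(C,cover,bb)","fit(C,cover,near('scene',C['scene'],.075))").replace("fit(M,mat,bb","fit(M,mat,near('scene',M['scene'],.004)").replace("fit(R,cover,bb)","fit(R,cover,near('scene',R['scene'],.075))").replace(".021)],bb)",".021)],near('scene',K['scene'],.03))")
open('a.py','w').write(a)
E
time python3 a.py
```

```text
cover (array([0.5214, 0.0226]), np.float64(0.193))
scene (array([0.5226, 0.0225]), np.float64(0.067))
side (array([0.5209, 0.0236]), np.float64(0.102))
brk (array([ 0.5219,  0.0222, -0.2775]), np.float64(0.209))
mat (array([0.5292, 0.2559, 0.1605]), np.float64(0.052))
red (array([ 0.5254, -0.2559]), np.float64(0.124))
loose (array([0.6445, 0.0132]), np.float64(0.332))
real	1m1.906s
user	1m2.718s
sys	1m3.513s
```

Request:
{"name": "apply_moves", "arguments": {
  "series": [
    [[510,-535,0],0.54,93],
    [[510,-535,0],0.54,93],
    [[510,-535,0],0.54,93],
    [[510,-535,0],0.54,93],
    [[510,-535,0],0.54,93],
    [[510,-535,0],0.54,93],
    [[510,-535,0],0.54,93],
    [[510,-535,0],0.54,93],
    [[510,-535,0],0.54,93],
    [[510,-535,0],0.54,93],
    [[510,-535,0],0.54,93],
    [[510,-535,0],0.54,93]
  ],
  "force": 10
}}

```text
clock: 3.0
eef_pos: [0.5235, 0.0242, 0.1917]
eef_rot: [-3.141, -0.001, -0.275]
ft_force: [0.6, -1.0, 0.4]
width: 0.093
finger_force: 0.0
```

```bash
cat >> h.py <<'E'
def wray(T,K,rc,z):
    v=np.array([(rc[1]-K[0,2])/K[0,0],(rc[0]-K[1,2])/K[1,1]]);t=np.hypot(*v)
    d=np.array([*(np.sin(t)*v/max(t,1e-9)),np.cos(t)]);d=T[:3,:3].T@(d*[1,-1,-1]);o=-T[:3,:3].T@T[:3,3];return (o+d*(z-o[2])/d[2])[:2]
def wproj(T,K,P):
    q=(P@T[:3,:3].T+T[:3,3])*[1,-1,-1];n=np.hypot(q[:,0],q[:,1]);t=np.arctan2(n,q[:,2])
    return q[:,:2]/n[:,None]*t[:,None]*K[0,0]+K[:2,2]
E
python3 - <<'E'
from h import *
k=cams.calibration('wrist');T=np.array(k['camera_from_world']);K=np.array(k['mtx'])
print(arm.sense()['eef_pos'],-T[:3,:3].T@T[:3,3])
im=cams.camera('wrist')
for d in models.cut_out('grey_cover','wrist'):
    r,q=np.nonzero(d['pixels']);print(d['score'],d['point'],d['pixels'].sum(),wray(T,K,(r.mean(),q.mean()),.09))
v=im.copy()
for P,c in ((cyl(.5218,.0228,.053,.053,.018),(0,255,0)),(cyl(.5218,.0228,.093,.093,.018),(0,0,255)),(brk((.5218,.0225,-.2775))[0][1::2][[0,1,3,2]],(255,0,255))):
    cv2.polylines(v,[wproj(T,K,P).round().astype(int)[:40]],True,c,1)
cv2.imwrite('pics/w1.png',v)
E
```

```text
[0.52347737 0.02421662 0.19170925] [0.59867252 0.00396248 0.38445294]
0.96 [178.5, 255.1] 1099 [0.53008923 0.02348614]
0.76 [74.2, 236.0] 1565 [0.64104666 0.01348963]
```

View pics/w1.png

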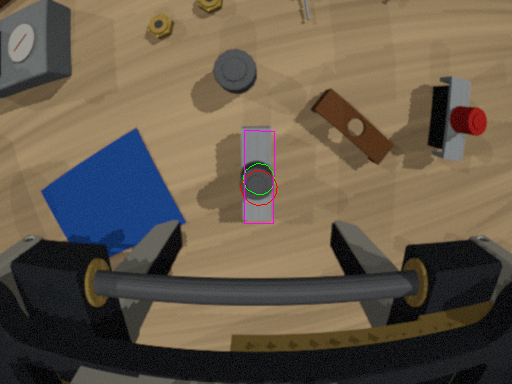

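The wrist view shows the bracket outline matching. The cap top is at about (258, 182), against my predicted (259, 187), so I'll zoom in.

Run:
```python
import cv2,numpy as np
from h import *
k=cams.calibration('wrist');T=np.array(k['camera_from_world']);K=np.array(k['mtx'])
im=cams.camera('wrist')
d=models.cut_out('grey_cover','wrist')[0]
a=cv2.resize(im[115:235,205:315],None,fx=4.9,fy=4.9,interpolation=cv2.INTER_NEAREST)[:590]
cv2.imwrite('pics/w2.png',a)
r,q=np.nonzero(d['pixels']);print(r.min(),r.max(),q.min(),q.max())
def cost(p,z=.053):
    m=np.zeros((384,512),np.uint8)
    cv2.fillConvexPoly(m,cv2.convexHull((wproj(T,K,cyl(p[0],p[1],z,z+.04,.018))*16).astype(np.int32)),1,shift=4)
    return np.abs(m-d['pixels'].astype(float)).sum()
x=DE(cost,[(.50,.55),(0,.05)],seed=1,maxiter=30);print(x.x,x.fun)
```

```text
160 199 245 278
[0.52743876 0.02363897] 116.0
```

View pics/w2.png

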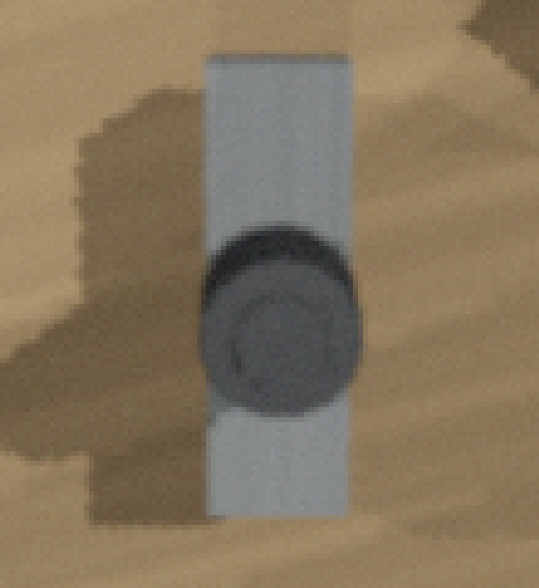

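The wrist view gives cover x about 0.525, y 0.0236, within a few mm of the other fits. That is inside the pad width, so I'll descend straight and grip.

Request:
{"name": "apply_moves", "arguments": {
  "series": [
    [[1,0,60],0,93],
    [[1,0,110],0,93],
    [[1,0,131],0,93],
    [[1,0,131],0,93],
    [[1,0,131],0,30],
    [[1,0,131],0,30],
    [[1,0,131],0,30],
    [[1,0,131],0,30],
    [[1,0,131],0,30],
    [[1,0,131],0,30],
    [[1,0,131],0,30]
  ],
  "force": 12
}}

```text
clock: 4.58
eef_pos: [0.5234, 0.0214, 0.0604]
eef_rot: [-3.141, -0.0, -0.277]
ft_force: [-0.3, 1.2, -0.2]
width: 0.0344
finger_force: 12.0
```

Request:
{"name": "apply_moves", "arguments": {
  "series": [
    [[0,0,-10],0,30],
    [[0,0,-25],0,30],
    [[0,0,-40],0,30],
    [[0,0,-60],0,30],
    [[0,0,-90],0,30],
    [[0,0,-110],0,30],
    [[0,0,-110],0,30]
  ]
}}

```text
clock: 5.45
eef_pos: [0.5248, 0.0213, 0.1728]
eef_rot: [-3.14, -0.005, -0.277]
ft_force: [-0.6, 0.9, 0.0]
width: 0.0343
finger_force: 12.0
```

Run:
```python
from h import *
a=cams.camera('side')[60:260,110:310];b=cams.camera('scene')[80:280,170:470]
cv2.imwrite('pics/l.png',np.hstack([cv2.resize(a,(400,400)),cv2.resize(b,(400,267))[:267] if 0 else cv2.resize(b,(400,400))]))
print(arm.sense()['eef_pos'],arm.sense()['eef_rot'])
```

```text
[0.5229133  0.02118006 0.170411  ] [ 3.14158993e+00  1.96831317e-04 -2.77166619e-01]
```

View pics/l.png

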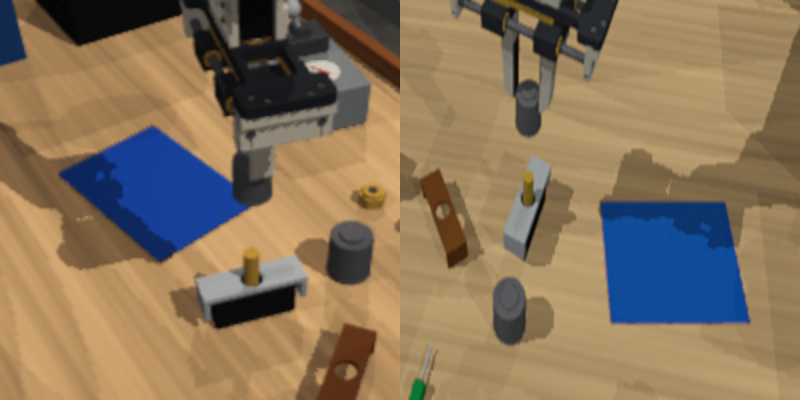

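Request:
{"name": "apply_moves", "arguments": {
  "series": [
    [[-17,-57,0],0,30],
    [[-34,-114,0],0,30],
    [[-51,-171,0],0,30],
    [[-68,-228,0],0,30],
    [[-85,-284,0],0,30],
    [[-85,-284,50],0,30],
    [[-85,-284,100],0,30],
    [[-85,-284,140],0,30],
    [[-85,-284,140],0,30],
    [[-85,-284,140],0,30],
    [[-85,-284,140],0,30]
  ]
}}

```text
clock: 6.92
eef_pos: [0.5207, 0.3185, 0.0325]
eef_rot: [-3.139, -0.003, -0.277]
ft_force: [0.1, -0.7, -0.2]
width: 0.0345
finger_force: 12.0
```

Run:
```python
from h import *
s=arm.sense();print(s['eef_pos'],s['eef_rot'],s['width'],s['ft_force'])
```

```text
[0.52067992 0.31849492 0.03246287] [-3.13850167e+00 -2.62652342e-03 -2.77271931e-01] 0.03454325828915066 [ 0.13455986 -0.66035001 -0.18677291]
```

Request:
{"name": "apply_moves", "arguments": {
  "series": [
    [[0,0,8],0,30],
    [[0,0,14],0,30],
    [[0,0,17],0,30],
    [[0,0,19],0,30],
    [[0,0,19],0,30],
    [[0,0,19],0,30]
  ]
}}

```text
clock: 7.68
eef_pos: [0.5192, 0.3175, 0.0115]
eef_rot: [3.141, 0.0, -0.277]
ft_force: [0.5, 0.3, 1.0]
width: 0.034
finger_force: 12.0
```

Request:
{"name": "apply_moves", "arguments": {
  "series": [
    [[0,0,1],0,30],
    [[0,0,1],0,30],
    [[0,0,1],0,30]
  ]
}}

```text
clock: 8.05
eef_pos: [0.5192, 0.3175, 0.0114]
eef_rot: [3.141, 0.0, -0.277]
ft_force: [-1.7, -1.3, 7.1]
width: 0.0344
finger_force: 12.0
```

Contact is made (7 N). I'll release, rise and wait.

Request:
{"name": "apply_moves", "arguments": {
  "series": [
    [[0,0,0],0,60],
    [[0,0,0],0,60],
    [[0,0,0],0,60],
    [[0,0,-30],0,60],
    [[0,0,-90],0,60],
    [[0,0,-150],0,93],
    [[0,0,-170],0,93],
    [[0,0,-170],0,93]
  ]
}}

```text
clock: 9.05
eef_pos: [0.5203, 0.3183, 0.1822]
eef_rot: [-3.138, -0.003, -0.277]
ft_force: [-0.5, -0.6, -0.1]
width: 0.0854
finger_force: 0.0
```

Run:
```python
from h import *
s=arm.sense();print(s['eef_pos'],s['eef_rot'],s['width'])
for c in('scene','side'):cams.camera(c)
k=(.5192,.3175)
for c in('scene','side'):
  for d in models.cut_out('grey_cover',c):
    m=d['pixels'];r,q=np.nonzero(m);xy=ray(c,(r.mean(),q.mean()),.025);print(c,d['score'],xy)
    if np.hypot(*(xy-k))<.05: print('fit',fit({c:m},lambda p:cover(p,.004),near(c,m,.025)))
  for d in models.cut_out('grey_bracket',c):
    m=d['pixels'];r,q=np.nonzero(m);print('brk',c,d['score'],ray(c,(r.mean(),q.mean()),.048))
a=cams.camera('side')[60:260,110:310];b=cams.camera('scene')[80:280,240:440]
cv2.imwrite('pics/l2.png',np.hstack([cv2.resize(a,(400,400)),cv2.resize(b,(400,400))]))
```

```text
[0.5202596  0.31832852 0.18217461] [-3.13825215e+00 -2.81181060e-03 -2.77160020e-01] 0.0853995604192656
scene 0.95 [0.64293588 0.01229479]
scene 0.75 [0.51849603 0.31546742]
fit (array([0.5181, 0.3154]), np.float64(0.107))
brk scene 0.76 [ 0.56573559 -0.0999699 ]
brk scene 0.55 [0.53768518 0.02031261]
side 0.85 [0.64498586 0.01633632]
side 0.49 [0.51537381 0.31703069]
fit (array([0.5163, 0.3191]), np.float64(0.134))
brk side 0.66 [0.51767178 0.02216152]
brk side 0.64 [ 0.52243434 -0.12800984]
```

View pics/l2.png

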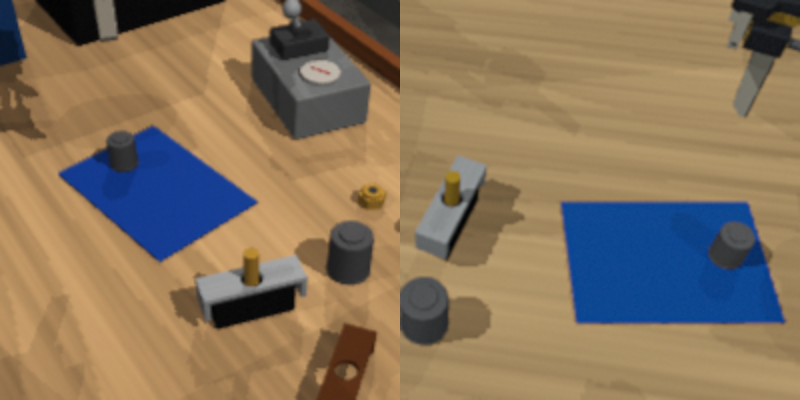

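The cover stands upright on the mat, and the bracket is still on its post. Next I'll move back over the bracket.

Request:
{"name": "apply_moves", "arguments": {
  "series": [
    [[17,57,0],0,93],
    [[34,113,0],0,93],
    [[50,170,0],0,93],
    [[67,226,0],0,93],
    [[84,283,0],0,93],
    [[84,283,0],0,93],
    [[84,283,0],0,93],
    [[84,283,0],0,93]
  ]
}}

```text
clock: 10.45
eef_pos: [0.5226, 0.0247, 0.1802]
eef_rot: [-3.141, 0.001, -0.274]
ft_force: [0.2, 1.0, 0.4]
width: 0.0929
finger_force: 0.0
```

Run:
```python
from h import *
k=cams.calibration('wrist');T=np.array(k['camera_from_world']);K=np.array(k['mtx'])
s=arm.sense();print(s['eef_pos'],s['eef_rot'])
im=cams.camera('wrist')
for d in models.cut_out('grey_bracket','wrist'):
    m=d['pixels'];r,q=np.nonzero(m);xy=wray(T,K,(r.mean(),q.mean()),.051)
    print(d['score'],m.sum(),xy)
    if np.hypot(*(xy-[.523,.023]))>.04: continue
    cn=cv2.boxPoints(cv2.minAreaRect(np.c_[q,r].astype(np.float32)))
    W=np.array([wray(T,K,(c[1],c[0]),.051) for c in cn]);e=[W[1]-W[0],W[2]-W[1]]
    l=max(e,key=np.linalg.norm);print('rect',W.mean(0),[np.linalg.norm(v) for v in e],np.arctan(l[1]/l[0]))
cv2.imwrite('pics/w3.png',cv2.resize(im[110:240,190:330],None,fx=4,fy=4))
```

```text
[0.52257735 0.02469431 0.18023911] [-3.14051261e+00  5.56355248e-04 -2.73603738e-01]
0.89 2341 [ 0.55370326 -0.0984543 ]
0.77 2521 [0.53079484 0.02335754]
rect [0.52702396 0.02516405] [np.float64(0.0333735528018509), np.float64(0.11266220656400888)] -0.2614981023455686
```

View pics/w3.png

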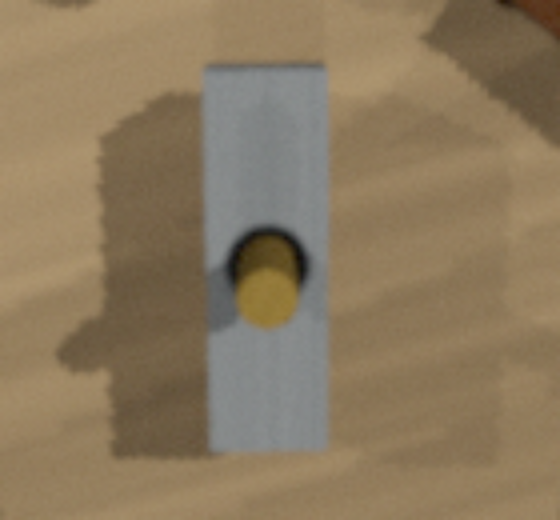

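The bracket sits square to the tool, with the post at about (258, 180) inside the hole. I'll descend and grip.

Request:
{"name": "apply_moves", "arguments": {
  "series": [
    [[2,1,50],0,93],
    [[2,1,100],0,93],
    [[2,1,130],0,93],
    [[2,1,150],0,93],
    [[2,1,150],0,93],
    [[2,1,150],0,30],
    [[2,1,150],0,30],
    [[2,1,150],0,30],
    [[2,1,150],0,30],
    [[2,1,150],0,30],
    [[2,1,150],0,30],
    [[2,1,150],0,30]
  ],
  "force": 35
}}

```text
clock: 12.05
eef_pos: [0.5243, 0.0209, 0.0304]
eef_rot: [-3.142, 0.0, -0.277]
ft_force: [-0.2, 0.5, -0.3]
width: 0.0311
finger_force: 0.0
```

Request:
{"name": "apply_moves", "arguments": {
  "series": [
    [[0,0,0],0,15],
    [[0,0,0],0,15],
    [[0,0,0],0,15],
    [[0,0,0],0,15]
  ]
}}

```text
clock: 12.55
eef_pos: [0.525, 0.0236, 0.0303]
eef_rot: [-3.138, -0.001, -0.275]
ft_force: [1.4, 5.2, -2.0]
width: 0.0156
finger_force: 14.9
```

Run:
```python
from h import *
s=arm.sense();print(s['eef_pos'],s['width'],s['finger_force'],s['ft_force'],s['ft_torque'])
a=cams.camera('side')[130:250,170:290];b=cams.camera('scene')[110:230,200:320]
cv2.imwrite('pics/l3.png',np.hstack([cv2.resize(a,(400,400)),cv2.resize(b,(400,400))]))
```

```text
[0.52502812 0.02355922 0.03034139] 0.0156335573221704 14.892350435256958 [ 1.42711512  5.19613781 -2.00953682] [ 1.08802616 -0.29095549 -0.03522351]
```

View pics/l3.png

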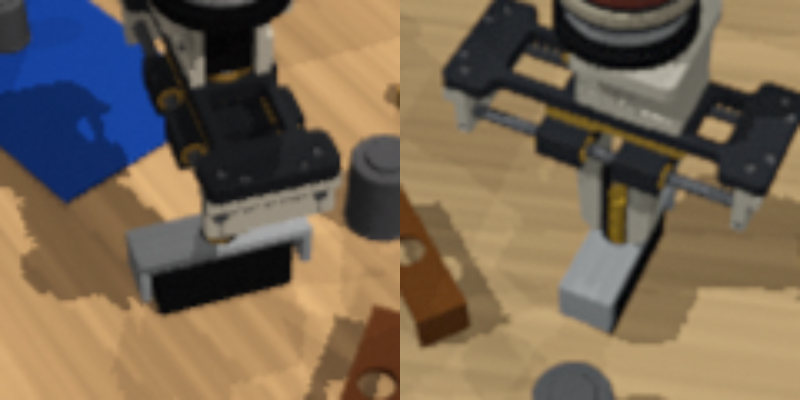

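The fingers closed on the post just above the plate, so the real tips reach less low than I assumed. I'll open, go lower and close again.

Request:
{"name": "apply_moves", "arguments": {
  "series": [
    [[0,0,0],0,70],
    [[0,0,0],0,70],
    [[0,0,0],0,70],
    [[0,0,0],0,70],
    [[0,0,0],0,70],
    [[0,0,0],0,70],
    [[0,0,0],0,70],
    [[0,0,0],0,70]
  ]
}}

```text
clock: 13.65
eef_pos: [0.5243, 0.0209, 0.0304]
eef_rot: [-3.142, 0.0, -0.277]
ft_force: [0.3, -0.6, -0.3]
width: 0.0698
finger_force: 0.0
```

Run:
```python
from h import *
s=arm.sense();print(s['eef_pos'],s['eef_rot'],s['width'],s['ft_force'])
p=s['eef_pos'];w=s['eef_rot'][2];ty=np.array([np.sin(w),-np.cos(w),0])
out=[]
for c,(r,q) in(('side',(130,170)),('scene',(110,200))):
    im=cams.camera(c)
    a=cv2.resize(im[r:r+120,q:q+120],(400,400))
    for sg in(-1,1):
        for dz,col in((0,(0,0,255)),(.0188,(0,255,0))):
            u=proj(c,np.array([p+sg*ty*s['width']/2+[0,0,dz]]))[0];cv2.circle(a,tuple(int(v) for v in (u-[q,r])*400/120),4,col,-1)
    out.append(a)
cv2.imwrite('pics/l4.png',np.hstack(out))
```

```text
[0.52426998 0.02094726 0.03038203] [-3.14155624e+00  2.50542225e-05 -2.77145578e-01] 0.06979200944532883 [ 0.32301214 -0.57001831 -0.31520014]
```

View pics/l4.png

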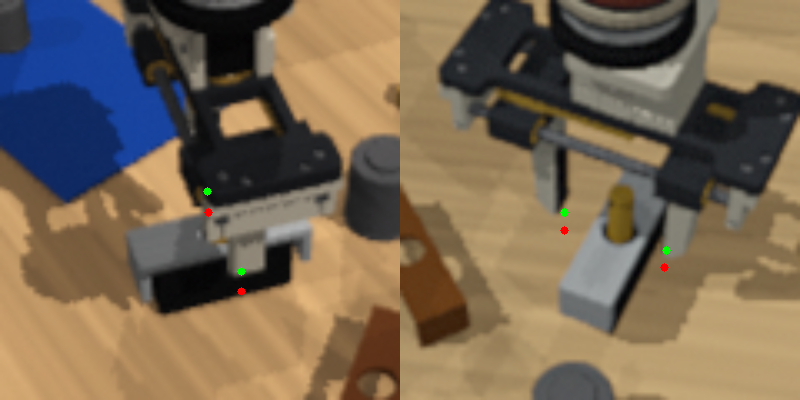

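In both views the real tips (green marks) are about 19 mm above the reported TCP, at z ≈ 0.05. I'll go 16 mm lower and close.

Request:
{"name": "apply_moves", "arguments": {
  "series": [
    [[0,0,8],0,70],
    [[0,0,16],0,70],
    [[0,0,16],0,70],
    [[0,0,16],0,25],
    [[0,0,16],0,25],
    [[0,0,16],0,25],
    [[0,0,16],0,25],
    [[0,0,16],0,25],
    [[0,0,16],0,25],
    [[0,0,16],0,25]
  ]
}}

```text
clock: 15.0
eef_pos: [0.5248, 0.0218, 0.0146]
eef_rot: [-3.14, -0.001, -0.277]
ft_force: [-0.3, 2.6, 0.1]
width: 0.0337
finger_force: 35.0
```

Request:
{"name": "apply_moves", "arguments": {
  "series": [
    [[0,0,-8],0,25],
    [[0,0,-20],0,25],
    [[0,0,-35],0,25],
    [[0,0,-50],0,25],
    [[0,0,-75],0,25],
    [[0,0,-100],0,25],
    [[0,0,-100],0,25],
    [[0,0,-100],0,25]
  ]
}}

```text
clock: 16.0
eef_pos: [0.5234, 0.0206, 0.114]
eef_rot: [3.141, 0.001, -0.277]
ft_force: [-0.8, 0.1, -3.0]
width: 0.0333
finger_force: 35.0
```

Run:
```python
from h import *
s=arm.sense();print(s['eef_pos'],s['eef_rot'],s['width'],s['ft_force'])
for c in('scene','side'):
    cams.camera(c)
    for d in models.cut_out('grey_bracket',c):
        m=d['pixels'];r,q=np.nonzero(m);print(c,d['score'],d['point'],m.sum(),ray(c,(r.mean(),q.mean()),.145))
```

```text
[0.52340933 0.02061589 0.1139886 ] [ 3.14093518e+00  1.26569290e-03 -2.77470387e-01] 0.033253228153180055 [-0.83010245  0.12629152 -3.00955907]
scene 0.67 [188.1, 200.8] 745 [ 0.62956274 -0.07358761]
scene 0.6 [159.0, 259.4] 747 [0.54629558 0.01098268]
side 0.85 [166.0, 220.2] 627 [0.50745087 0.01871339]
side 0.63 [251.2, 278.7] 882 [ 0.47510668 -0.17925927]
```

Request:
{"name": "apply_moves", "arguments": {
  "series": [
    [[-8,-37,0],-0.1,25],
    [[-15,-73,0],-0.2,25],
    [[-23,-110,0],-0.3,25],
    [[-31,-146,0],-0.4,25],
    [[-38,-182,0],-0.437,25],
    [[-38,-182,0],-0.437,25],
    [[-38,-182,40],-0.437,25],
    [[-38,-182,75],-0.437,25],
    [[-38,-182,94],-0.437,25],
    [[-38,-182,94],-0.437,25],
    [[-38,-182,94],-0.437,25]
  ]
}}

```text
clock: 17.58
eef_pos: [0.5382, 0.206, 0.021]
eef_rot: [3.141, -0.001, 0.159]
ft_force: [0.2, -0.2, -2.2]
width: 0.0333
finger_force: 35.0
```

Run:
```python
from h import *
s=arm.sense();print(s['eef_pos'],s['eef_rot'],s['width'],s['ft_force'],s['ft_torque'])
a=cams.camera('side')[60:260,80:280];b=cams.camera('scene')[130:270,300:440]
cv2.imwrite('pics/l5.png',np.hstack([cv2.resize(a,(400,400)),cv2.resize(b,(400,400))]))
```

```text
[0.53824423 0.20597777 0.02097017] [ 3.14149137e+00 -1.09934204e-03  1.58937839e-01] 0.03331892534919065 [ 0.15409025 -0.23157869 -2.1865584 ] [ 0.04490329 -0.02621504  0.02041368]
```

View pics/l5.png

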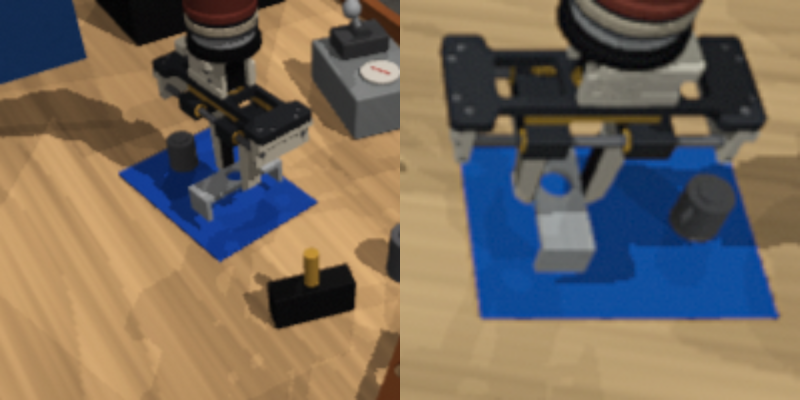

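The bracket hangs level over the near half of the mat, with the cover clear of it. I'll lower it.

Request:
{"name": "apply_moves", "arguments": {
  "series": [
    [[0,0,8],0,25],
    [[0,0,15],0,25],
    [[0,0,19],0,25],
    [[0,0,21],0,25],
    [[0,0,22],0,25],
    [[0,0,22],0,25]
  ]
}}

```text
clock: 18.42
eef_pos: [0.5376, 0.2065, -0.0015]
eef_rot: [-3.141, -0.0, 0.16]
ft_force: [-0.0, -0.2, -2.7]
width: 0.033
finger_force: 35.0
```

Request:
{"name": "apply_moves", "arguments": {
  "series": [
    [[0,0,1],0,25],
    [[0,0,1],0,25],
    [[0,0,1],0,25]
  ]
}}

```text
clock: 18.8
eef_pos: [0.5377, 0.2065, -0.0024]
eef_rot: [-3.141, -0.001, 0.16]
ft_force: [1.4, 0.8, -1.7]
width: 0.0333
finger_force: 35.0
```

Request:
{"name": "apply_moves", "arguments": {
  "series": [
    [[0,0,1],0,25],
    [[0,0,1],0,25],
    [[0,0,1],0,25]
  ]
}}

```text
clock: 19.18
eef_pos: [0.5378, 0.2065, -0.0024]
eef_rot: [-3.142, -0.001, 0.16]
ft_force: [-1.3, -0.8, 5.0]
width: 0.0335
finger_force: 35.0
```

Request:
{"name": "apply_moves", "arguments": {
  "series": [
    [[0,0,0],0,65],
    [[0,0,0],0,65],
    [[0,0,0],0,65],
    [[0,0,0],0,65],
    [[0,0,-20],0,65],
    [[0,0,-60],0,65],
    [[0,0,-110],0,65],
    [[0,0,-170],0,65],
    [[0,0,-190],0,65],
    [[0,0,-190],0,65],
    [[0,0,-190],0,65]
  ]
}}

```text
clock: 20.55
eef_pos: [0.5365, 0.2059, 0.1848]
eef_rot: [3.141, 0.003, 0.16]
ft_force: [0.1, 0.0, -0.5]
width: 0.0647
finger_force: 0.0
```

Run:
```python
from h import *
s=arm.sense();print(s['clock'],s['eef_pos'],s['width'],s['ft_force'])
for c in('scene','side'): cams.camera(c)
for c in('scene','side'):
  for n,f,z,k in(('grey_bracket',lambda p:brk(p,.004),.03,(.537,.207)),('grey_cover',lambda p:cover(p,.004),.03,(.519,.317)),('red_cover',cover,.075,(.525,-.256))):
    for d in models.cut_out(n,c):
      m=d['pixels'];r,q=np.nonzero(m);xy=ray(c,(r.mean(),q.mean()),z)
      if np.hypot(*(xy-k))<.05: print(c,n,round(d['score'],2),fit({c:m},f,near(c,m,z,.025)+([(-.3,.6)] if 'brack' in n else [])))
a=cams.camera('side')[60:260,80:280];b=cams.camera('scene')[130:270,300:440]
cv2.imwrite('pics/l6.png',np.hstack([cv2.resize(a,(400,400)),cv2.resize(b,(400,400))]))
```

```text
20.55 [0.53647778 0.20587786 0.18484495] 0.0647055375856025 [ 0.11052649  0.02957229 -0.46319406]
scene grey_bracket 0.76 (array([0.5337, 0.2042, 0.1719]), np.float64(0.098))
scene grey_cover 0.67 (array([0.5167, 0.316 ]), np.float64(0.122))
scene red_cover 0.91 (array([ 0.5265, -0.254 ]), np.float64(0.087))
side grey_bracket 0.57 (array([0.5336, 0.2068, 0.1561]), np.float64(0.177))
side grey_cover 0.48 (array([0.5175, 0.3231]), np.float64(0.165))
side red_cover 0.62 (array([ 0.5237, -0.2537]), np.float64(0.09))
```

View pics/l6.png

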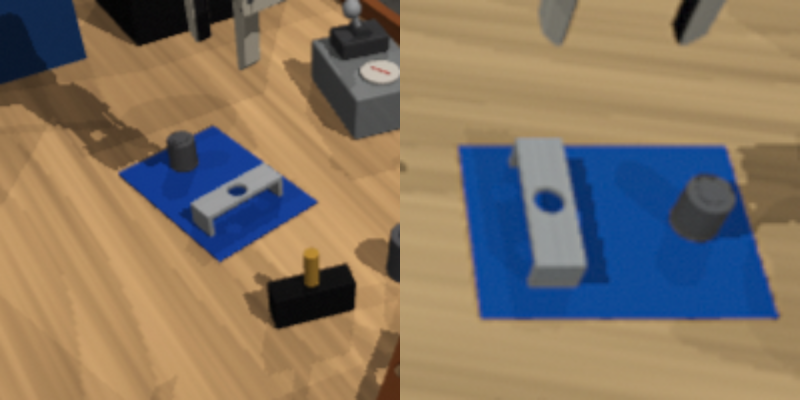

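Both parts stand upright on the mat, released, and the red cover hasn't moved. I'm handing it in.

```bash
python3 -c "
from plant import arm
print(arm.sign_off())"
```

```text
the job is handed in; nothing more can be done
None
```

The job is handed in: the cameras show the grey cover standing open end down and the steel bracket on its feet beside it on the blue mat, both released, with the red cover unmoved; no verdict came back.

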